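Refit the terminal cover of a sloping console and switch its isolator on

ROBOT

A 6-joint arm with a two-finger parallel gripper is mounted at the origin on the work surface; the furniture and walls round the work are solid. World frame = base frame: x ahead of the robot, y to its left, z up, the work surface at z = 0. Lengths are in m, angles in degrees, forces in N, time in s.
With the tool pointing down it reaches from about 0.35 to 0.875 m from the base axis. Payload 4.2 kg.
Tool frame: the origin (TCP) lies at the centre of the arm's flange, where the gripper is bolted on; the fingertips stand 182 mm ahead of it and the grasp point (between the pads) lies 164 mm ahead of it (r.nose_length is the distance from the TCP to the fingertips, in m); z points along the fingers, y is the line along which they close (so a half turn about z gives the same grasp; the last joint's range is limited). The gripper opens to 87 mm and grips with 3 to 60 N. Pads are 19 mm wide; open, the fingers measure 117 mm over their backs; the gripper's body (75 mm by 190 mm) begins 51 mm behind the grasp point.
Start: joints at [-48.381, 22.042, 0.453, 0, -68.411, -14.817], TCP at [0.282, -0.558, 0.405] pointing down, gripper open.
Joint ranges: [-179.83, 179.83], [-69.29, 118.12], [-61.27, 80.66], [-181.25, 117.63], [-171.15, -9.14], [-177.46, 177.46]. Speed limits (degrees/s): [159.86, 159.86, 180, 180, 180, 180].

INTERFACE

Orientations are given as a 3x3 rotation matrix whose columns are the frame's x, y, z axes.
In Python, from station import r, vision gives the robot as it stands. The module is installed in compiled form; this text tells all that it offers.
- The arm moves only by the shell command python3 -m creep 'ROWS'. ROWS is JSON, a list of rows, each a list of 7 numbers: the opening, from -1 (shut) to 1 (fully open), then the shift along the tool's x, y, z in mm, then the turn, a rotation vector about the tool's x, y, z in degrees. A call has 1 to 8 rows; each row is the pose to reach, as a shift and turn from the pose commanded when the call began, along the tool's axes at that moment; what a row does not reach only later rows make up. A row lasts 1/12 s, in which the tool goes at most 41.7 mm and 7.16 degrees, less where a joint would pass 70% of its speed; a pose out of reach is approached as far as the arm can. A call with a gripper value outside its range is refused whole. The fingers move at their own pace and stop on an object; the grip force is fixed at half the most. Time passes only in rows, so rows that repeat a pose let the fingers close. It gives the time, the measured TCP pose, the force, the opening and the grip force at its end, in the units of the state.
- r.sense(): the state, without advancing time (a new reading comes with each control period).
- vision.capture(name): name is "scene" or "top"; returns (picture, depth): 480x640x3 uint8, red, green, blue; 480x640 float32, m along the optical axis (not along the pixel's ray), 0 where there is no reading.
- vision.camera_model(name): a dict with "vertical_fov" (degrees; the focal length in pixels is half the picture's height over the tangent of half this angle, whatever the lens; pixels are square), "cx", "cy" (the principal point, pixels), "distortion" ([k1, k2, p1, p2, k3] as OpenCV has them; the pictures are not rectified), "extrinsics" (4x4, takes a point from camera to world coordinates). Camera axes: x right, y down, z forward; pixel columns grow to the right and rows downward; lengths in m; the calibration is good to about 2 mm. A picture is of the moment at which its call begins. camera_model takes no time and is no camera call.
- r.finish_job(): hands the job in; it is judged then, once.
Trained networks look in the newest picture that a camera, given by its name, has taken for a name from the list of things; names that differ only in an ending like _2 or _b are one class to them, and where a whole thing is asked for, a point or a joint stands for the part that bears it (a point fixed in the world has none). Each returns a list of dicts, best first, with "conf" (0 to 1); they miss things now and then, are a little off and sometimes report something else, mostly with a low value. They report only what shows in the picture. A call takes as long as a camera call.
- vision.find_in(camera, thing): "uv" ([column, row] in pixels, amid what is visible of it).
- vision.cut_out(camera, thing): "region" (480x640 bool, what is visible of it) and "uv" ([column, row] in pixels, amid what is visible of it).
The state is a dict: "time_s": time; "joints": joint angles; "joint_velocities": joint speeds; "effort": joint torques, N m; "tcp_pos": TCP position; "ee_rot": TCP orientation; "wrist_force": force on the tool from outside, world axes, zero at the start; "moment": the same for the moment, N m; "gripper_width": opening from 0.0 (shut) to 1.0 (fully open); "gripper_force": force on a finger pad.
Only numpy, scipy, OpenCV 4.12 (cv2) and the standard library are available. Lean on these libraries where they do the work, as an engineer would, in place of code of your own. Each camera call takes 0.05 s, during which the arm holds its last target. There are 200 camera calls.

TASK

The blue sloping console stands open and switched off. Hang its grey cover plate back on the two headed brass studs: pass the wide ends of both keyholes over the stud heads so that the plate lies flat on the sloping face (feel your way, never force it: the studs bend), then slide it down the slope as far as it goes so that the heads lock it. Only when the cover is home, turn the red isolator handle clockwise a quarter turn to on, let go, and leave everything else on the bench where it is.

Things in the scene. Friction and masses are not known exactly. Their poses are not given: they have to be found in the camera images.
- console: Fixed blue sheet-metal console with a sloping face and black side cheeks (3 mm proud of the face): 270 mm wide (y), 174 mm deep (x), 134 mm high; the face rises from 44 mm at its low edge, on the -x side, to 130 mm. Origin: about the middle of its underside, z up.
- console_face: Sloping face of the console, 173 mm along x by 260 mm along y. Origin: middle of its surface. x points up the slope, y to the left for someone facing it, z square out of the face and 30 deg from vertical. The opening that the cover closes is 90 mm (x) by 120 mm (y), centred at x 0, y +40 mm.
- cover_home (a point): Point on the face, at (0, 40, 0) mm in its axes, same axes. The cover goes on with cover_plate 13 mm up the slope (+x) from here, plate and face axes parallel, and is home after sliding down 13 mm to its stop, with cover_plate at this point, but shifted along y with the studs (see stud_middle) and with 1.5 mm of play sideways.
- stud_middle (a point): Nominal middle between the tips of the two brass studs, (30, 40, 10.5) mm in the face's axes. Studs stand at y +-44 mm from it, neck 6.5 mm thick, head 13 mm, a blunt cone 6 to 10.5 mm above the face. Their strip is clamped by hand: the pair stands up to 8 mm to either side along y, NOT in this pose: see it or feel it (off the holes the plate rests on the heads).
- cover_plate (a point): Centre of the underside of the loose grey cover plate, 130 mm (x) by 150 mm (y), 4 mm thick, about 0.3 kg, flat on the bench at the start, handle up. x points from the edge with the yellow triangle to the edge with the keyholes (uppermost when fitted), z out of the handle side.
- keyhole_middle (a point): Point of the cover at (17, 0, 0) mm from cover_plate, same axes. The wide ends of the keyholes, 18 mm across, lie at y +-44 mm from it; from each a slot 9.5 mm wide runs towards +x and ends 16 mm from the hole's centre, so that a stud stops 13 mm from it. Under the heads the plate has 2 mm of play along z.
- cover_grip (a point): Middle of the bar of the cover's bow handle, at (-8, 0, 34) mm from cover_plate, same axes. The bar is straight, 96 mm long along y, 10 mm wide along x, 14 mm high (27 to 41 mm above the plate's underside), on a leg at each end; 76 mm of it is free between the legs.
- isolator_grip (a point): Middle of the red bar handle of the rotary isolator, on its turning axis (square to the face), at (-8, -83, 37) mm in the face's axes. Bar 64 mm long, 14 mm wide, 9 to 47 mm above the face, on a disc 54 mm across and 9.5 mm high. Turns with the handle: y along the bar, z out of the face.
- isolator (a joint): Isolator angle (rad): 0 off (bar level, along y of the face), 1.57 on (bar up the slope), a stop at each; it grows clockwise for someone facing the panel (about -z of the face). An over-centre spring (up to 0.12 N m) pulls it to the nearer stop; it flips over at 0.785.
- parts_tray: black open part tray with white foam, 68 x 135 x 32 mm; a bystander, to be left where it is. Origin: middle of its underside.
- driver: screwdriver with a red handle, 25 x 189 x 24 mm, lying; a bystander, to be left where it is. Origin: middle of its underside.
- spool: spool of solder wire standing on its flange, 56 mm across, 43 mm high; a bystander, to be left where it is. Origin: middle of its underside.

How it is judged (in metres and radians):
On the way:
1. the cover is home on its studs (flat on the face, slid down to the stop) while the isolator is still off (z of cover_plate in the frame of console_face between -0.003 and 0.0025 m and x of cover_plate in the frame of console_face between -0.006 and 0.004 m and y of cover_plate in the frame of console_face between 0.028 and 0.052 m and angle between the z axis of cover_plate and the z axis of console_face, either way round below 0.04 rad and angle between the x axis of cover_plate and the x axis of console_face, either way round below 0.08 rad and value of joint isolator below 0.3 rad), for 0.2 s.
At the end, for the whole second after the job is handed in: The cover lies flat on the sloping face (underside within 2.5 mm of it, within 0.04 rad), slid down to its stop (cover_plate within 4 mm above and 6 mm below its home in x of the face), held by both studs (within 12 mm in y, squared to 0.08 rad), at rest; the isolator is on (over 1.45 rad) (z of cover_plate in the frame of console_face between -0.003 and 0.0025 m and x of cover_plate in the frame of console_face between -0.006 and 0.004 m and y of cover_plate in the frame of console_face between 0.028 and 0.052 m and angle between the z axis of cover_plate and the z axis of console_face, either way round below 0.04 rad and angle between the x axis of cover_plate and the x axis of console_face, either way round below 0.08 rad and value of joint isolator above 1.45 rad and linear speed of cover below 0.01 m/s and velocity of joint isolator below 0.1 rad/s); the robot touches nothing.
It fails at once if the isolator is switched over while the cover is not home on the studs (value of joint isolator above 0.79 rad and (z of cover_plate in the frame of console_face above 0.005 m or x of cover_plate in the frame of console_face above 0.006 m)).
It fails at once if the cover is pressed on the console with more than 80 N (contact force between cover and console above 80 N).
It fails at once if a bystander is shifted by more than 30 mm (distance of any of parts_tray, driver, spool from where it was at the start of the episode above 0.03 m).
It also fails if it takes over 58 s, if anything falls off the work surface, if the arm or the gripper's body presses on something with over 40 N, if the wrist force passes 120 N, or if a joint passes its speed limit or range.

## Working session

There is one attempt and no reset: what is moved stays moved. The work goes in short steps, Python scripts to look and compute and a shell command to move; the robot and the scene stay as the last step left them, time stands still between calls to the robot, and variables do not carry over. Pictures are saved under pics/ and viewed, at most 10 in all, crops included, and the job is handed in when it is done.

```bash
mkdir -p pics; cat > h.py <<'E'
import numpy as np, cv2
from station import r, vision
def cap(n):
    im,d=vision.capture(n); return im,d
def K(n):
    m=vision.camera_model(n); f=240/np.tan(np.radians(m["vertical_fov"]/2))
    return np.array([[f,0,m["cx"]],[0,f,m["cy"]],[0,0,1]]),np.array(m["distortion"],float),np.array(m["extrinsics"])
def rays(n,uv):
    k,d,T=K(n); p=cv2.undistortPoints(np.array(uv,float).reshape(-1,1,2),k,d)[:,0]
    return np.c_[p,np.ones(len(p))],T
def pts(n,uv,z):
    p,T=rays(n,uv); return (p*np.array(z).reshape(-1,1))@T[:3,:3].T+T[:3,3]
def cloud(n,dep,mask):
    v,u=np.nonzero(mask&(dep>0)); return pts(n,np.c_[u,v],dep[v,u])
def proj(n,P):
    k,d,T=K(n); Ti=np.linalg.inv(T)
    return cv2.projectPoints(np.array(P,float).reshape(-1,1,3),cv2.Rodrigues(Ti[:3,:3])[0],Ti[:3,3],k,d)[0][:,0]
E
python3 - <<'E'
from h import *
np.set_printoptions(precision=4,suppress=True)
s=r.sense(); print(s["time_s"],s["tcp_pos"],s["ee_rot"],s["wrist_force"],s["gripper_width"])
for n in("scene","top"):
    im,d=cap(n); cv2.imwrite(f"pics/{n}0.png",im[:,:,::-1]); np.save(f"{n}_d.npy",d); np.save(f"{n}_i.npy",im)
    k,dd,T=K(n); print(n,k[0,0],dd,T)
    for t in("console","console_face","cover_plate","cover_grip","keyhole_middle","isolator_grip","stud_middle","parts_tray","driver","spool"):
        o=vision.find_in(n,t)
        print(t,[(np.round(a["uv"]),round(a["conf"],2), pts(n,[a["uv"]],[d[int(a["uv"][1]),int(a["uv"][0])]])[0]) for a in o[:2]])
E
```

```text
0.0 [ 0.2818 -0.5576  0.4037] [[-0.8926 -0.4508 -0.0011]
 [-0.4508  0.8926  0.0019]
 [ 0.0001  0.0022 -1.    ]] [0.397  0.4686 0.7443] 1.0013399236965008
scene 521.4403836330246 [-0.1427  0.      0.      0.      0.    ] [[ 0.8804 -0.215   0.4228  0.0066]
 [-0.4743 -0.4022  0.7831 -1.0969]
 [ 0.0016 -0.8899 -0.4561  0.7072]
 [ 0.      0.      0.      1.    ]]
console [(array([377., 278.]), 0.97, array([ 0.5989, -0.2669,  0.101 ]))]
console_face [(array([371., 267.]), 0.65, array([ 0.6057, -0.231 ,  0.109 ]))]
cover_plate [(array([273., 241.]), 0.55, array([ 0.539 ,  0.1971, -0.0006])), (array([246., 210.]), 0.36, array([0.5391, 0.4155, 0.0183]))]
cover_grip [(array([274., 240.]), 0.69, array([ 0.5452,  0.2037, -0.0016]))]
keyhole_middle [(array([272., 241.]), 0.77, array([0.539 , 0.1976, 0.0002]))]
isolator_grip [(array([362., 282.]), 0.66, array([ 0.5399, -0.2924,  0.1215])), (array([244., 211.]), 0.17, array([0.5297, 0.4112, 0.0187]))]
stud_middle [(array([367., 266.]), 0.58, array([ 0.6034, -0.2175,  0.1041]))]
parts_tray [(array([244., 211.]), 0.88, array([0.5297, 0.4111, 0.0184])
[... 729 characters left out ...]
, 0.67, array([0.5577, 0.186 , 0.0435]))]
cover_grip [(array([264., 234.]), 0.62, array([0.5666, 0.1946, 0.0016]))]
keyhole_middle [(array([267., 234.]), 0.84, array([0.5639, 0.1835, 0.008 ]))]
isolator_grip [(array([416., 236.]), 0.56, array([ 0.5552, -0.2523,  0.1063]))]
stud_middle [(array([388., 234.]), 0.59, array([ 0.5604, -0.1749,  0.0631])), (array([388., 231.]), 0.27, array([ 0.5702, -0.1749,  0.0817]))]
parts_tray [(array([188., 239.]), 0.66, array([0.5499, 0.4217, 0.0282]))]
driver [(array([465., 202.]), 0.72, array([ 0.6564, -0.4076,  0.0402])), (array([485., 252.]), 0.67, array([ 0.5094, -0.4697,  0.0241]))]
spool [(array([465., 201.]), 0.82, array([ 0.6592, -0.4096,  0.0358]))]
```

```bash
python3 - <<'E'
from h import *
a=np.load("top_i.npy")[140:320,160:520,::-1]; cv2.imwrite("pics/topc.png",cv2.resize(a,(800,400),interpolation=cv2.INTER_CUBIC))
a=np.load("scene_i.npy")[180:400,200:480,::-1]; cv2.imwrite("pics/scenec.png",cv2.resize(a,(760,597),interpolation=cv2.INTER_CUBIC))
E
```

```text
(no output)
```

View pics/topc.png

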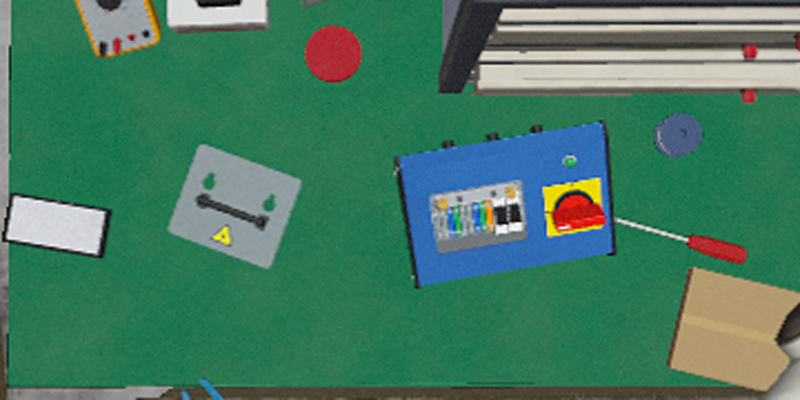

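View pics/scenec.png

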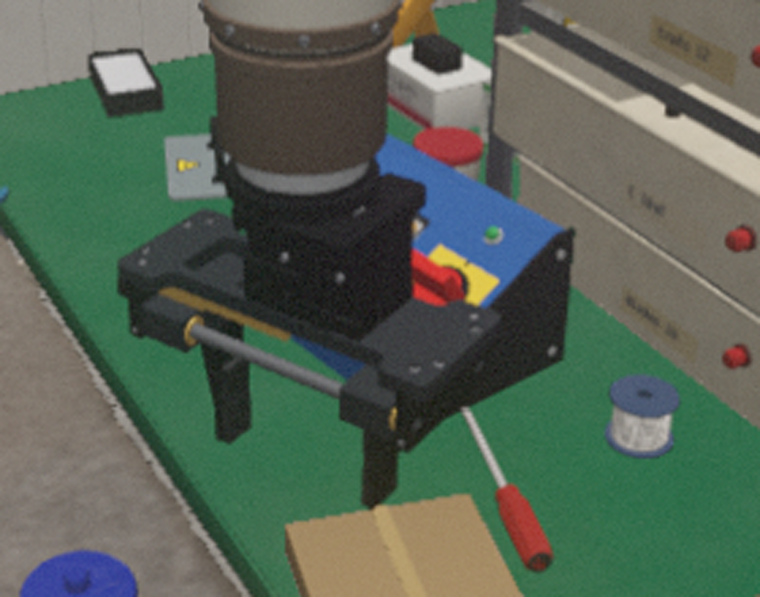

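Top crop: cover plate is centred at about (234,206) with its triangle on the near side. The stud heads show at about (441,203) and (510,192), the isolator bar at (578,218). In the scene crop the gripper hides the studs. Next I fit the poses.

```bash
cat > fit.py <<'E'
from h import *
from scipy.optimize import least_squares
np.set_printoptions(precision=4,suppress=True)
def Rz(a): c,s=np.cos(a),np.sin(a); return np.array([[c,-s,0],[s,c,0],[0,0,1]])
TILT=np.array([[np.cos(np.pi/6),0,-.5],[0,1,0],[.5,0,np.cos(np.pi/6)]])
def onplane(n,uv,p0,nrm):
    p,T=rays(n,uv); d=p@T[:3,:3].T; o=T[:3,3]
    return o+d*(((p0-o)@nrm)/(d@nrm))[:,None]
def hsv(im): return cv2.cvtColor(im,cv2.COLOR_RGB2HSV)
E
python3 - <<'E'
from fit import *
im=np.load("top_i.npy"); d=np.load("top_d.npy"); h=hsv(im)
rng=lambda c0,c1,r0,r1:(slice(r0,r1),slice(c0,c1))
def win(m,c0,c1,r0,r1):
    o=np.zeros_like(m); o[r0:r1,c0:c1]=m[r0:r1,c0:c1]; return o
# plate: low saturation, mid grey
g=win((h[...,1]<60)&(h[...,2]>70),225,305,195,270)
g=cv2.morphologyEx(g.astype(np.uint8),cv2.MORPH_CLOSE,np.ones((9,9)))
c=max(cv2.findContours(g,cv2.RETR_EXTERNAL,cv2.CHAIN_APPROX_NONE)[0],key=cv2.contourArea)[:,0]
P=onplane("top",c,np.array([0,0,.004]),np.array([0,0,1.]))
rect=cv2.minAreaRect((P[:,:2]*1000).astype(np.float32)); print("plate",rect)
M=onplane("top",np.argwhere(g>0)[:,::-1],np.array([0,0,.004]),np.array([0,0,1.])); print("centroid",M.mean(0))
print("plate depth z",np.median(cloud("top",d,g>0)[:,2]))
y=win((h[...,0]>22)&(h[...,0]<35)&(h[...,1]>140),225,305,195,270)
print("triangle",onplane("top",[np.argwhere(y).mean(0)[::-1]],np.array([0,0,.004]),np.array([0,0,1.])))
# console blue
b=win((h[...,0]>100)&(h[...,0]<118)&(h[...,1]>120),330,445,190,275)
b8=cv2.morphologyEx(b.astype(np.uint8),cv2.MORPH_CLOSE,np.ones((3,3)))
c=max(cv2.findContours(b8,cv2.RETR_EXTERNAL,cv2.CHAIN_APPROX_NONE)[0],key=cv2.contourArea)[:,0]
C=cloud("top",d,b&(cv2.erode(b8,np.ones((3,3)))>0))
m=np.median(C,0); A=np.c_[C[:,:2]-m[:2],np.ones(len(C))]
w=np.ones(len(C),bool)
for _ in range(6):
    q=np.linalg.lstsq(A[w],C[w,2],rcond=None)[0]; w=abs(A@q-C[:,2])<.008
n=np.array([-q[0],-q[1],1]);n/=np.linalg.norm(n)
print("depth plane tilt",np.degrees(np.arccos(n[2])),"yaw",np.degrees(np.arctan2(-n[1],-n[0])),"z@",m[:2],q[2],w.mean())
yaw=np.radians(9.6); p0=np.array([.565,-.176,.087])
for it in range(8):
    R=Rz(yaw)@TILT; X=onplane("top",c,p0,R[:,2]); L=(X-p0)@R
    rc=cv2.minAreaRect((L[:,:2]*1000).astype(np.float32)); cx,cy=np.array(rc[0])/1000
    a=rc[2]; a=(a+45)%90-45; p0=p0+R[:,0]*cx+R[:,1]*cy
    p0=p0-R[:,2]*((p0[2]-.087)/R[2,2]); yaw+=np.radians(a)*.9
print("face",p0,np.degrees(yaw),rc)
np.savez("face0.npz",p0=p0,yaw=yaw)
big=cv2.resize(im[195:275,330:450,::-1],(780,520),interpolation=cv2.INTER_CUBIC); cv2.imwrite("pics/con.png",big)
E
```

```text
plate ((570.0451049804688, 190.9573974609375), (150.36856079101562, 129.87220764160156), 69.63581848144531)
centroid [0.5702 0.1908 0.004 ]
plate depth z 0.004693956673662236
triangle [[0.5289 0.2061 0.004 ]]
depth plane tilt 29.643357145313658 yaw 9.51724451549659 z@ [ 0.5994 -0.1753] 0.11081233180587237 0.9417738659444821
face [ 0.5666 -0.1753  0.087 ] 9.447494666392187 ((-0.00064849853515625, -0.0001373291015625), (193.4563446044922, 264.4435119628906), 6.186862719914643e-06)
```

View pics/con.png

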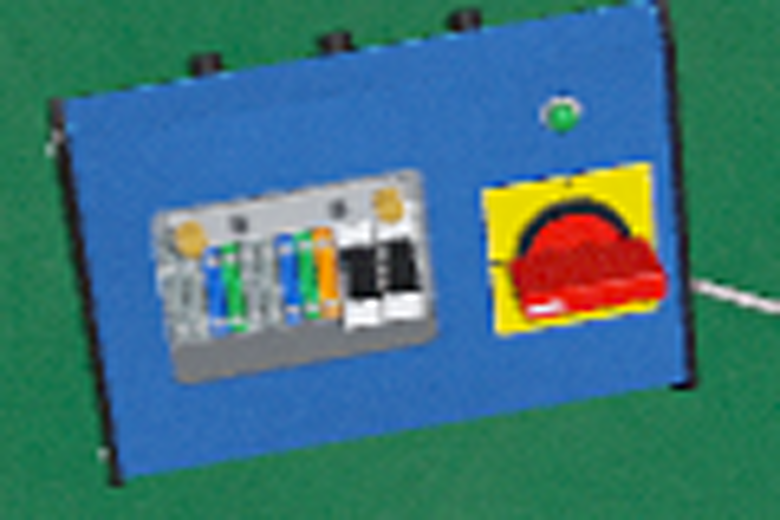

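```bash
cat >> fit.py <<'E'
from scipy.spatial.transform import Rotation as Ro
def go(tip,R,back=.164):
    """shift (mm) and turn (deg) in tool axes bringing grasp point to tip with orientation R"""
    s=r.sense(); R0=np.array(s["ee_rot"]); t=np.array(tip)-R[:,2]*back
    print("t",round(s["time_s"],2),"shift",np.round(R0.T@(t-s["tcp_pos"])*1000,1),"turn",np.round(Ro.from_matrix(R0.T@R).as_rotvec(degrees=True),2))
def tool(Rpart,sgn=-1):
    y=sgn*Rpart[:,0]; z=-Rpart[:,2]; return np.c_[np.cross(y,z),y,z]
E
python3 - <<'E'
from fit import *
im=np.load("top_i.npy"); d=np.load("top_d.npy"); h=hsv(im)
f=np.load("face0.npz"); yaw=np.radians(9.45); R=Rz(yaw)@TILT
op=np.array([[155,213],[420,170],[437,345],[178,383]])/6.5+[330-.4,195-.4]
p0=np.array([.558,-.175,.087])
for i in range(5):
    L=(onplane("top",op,p0,R[:,2])-p0)@R
    e=L.mean(0)-[0,.04,0]; p0=p0+R[:,0]*e[0]+R[:,1]*e[1]; p0=p0-R[:,2]*((p0[2]-.087)/R[2,2])
print("p0 from opening",p0,"\n",L*1000)
hh=h[200:240,350:400]; m=np.zeros(h.shape[:2],bool); m[215:235,352:396]=((h[...,0]>14)&(h[...,0]<27)&(h[...,1]>100)&(h[...,2]>120))[215:235,352:396]
nc,lab,st,ce=cv2.connectedComponentsWithStats(m.astype(np.uint8))
for k in range(1,nc):
    if st[k,4]>4: print(st[k],ce[k],((onplane("top",[ce[k]],p0+R[:,2]*.0095,R[:,2])-p0)@R)*1000)
X=cloud("top",d,(h[...,0]>100)&(h[...,0]<118)&(h[...,1]>120)&(d>1.5)); L=(X-p0)@R*1000
w=(abs(L[:,0])<80)&(abs(L[:,1])<128)&(abs(L[:,2])<20); print("face height by depth vs model",np.median(L[w,2]),w.sum())
pr=proj("top",[p0+R@[-.0865,y,0] for y in(-.13,.13)]+[p0+R@[.0865,y,0] for y in(-.13,.13)]); print("corners in crop",(pr-[330,195]+.4)*6.5)
np.savez("face.npz",p0=p0,R=R)
Rp=Rz(np.radians(-20.4)); c=np.array([.570,.191,0])
g=c+Rp@[-.008,0,.034]; print(g)
go(g+[0,0,.1],tool(Rp))
E
```

```text
p0 from opening [ 0.5574 -0.1767  0.087 ] 
 [[ 44.5115  98.4496  -0.    ]
 [ 43.4807 -19.1631  -0.    ]
 [-45.5808 -18.4759  -0.    ]
 [-42.4566  99.1817  -0.    ]]
[388 224   4   5  17] [389.4118 226.0588] [[34.3026 -2.6785  9.5   ]]
[357 229   5   6  19] [358.8947 231.4211] [[33.7715 85.2914  9.5   ]]
[378 230   3   2   5] [378.8 230.6] [[25.5935 28.8313  9.5   ]]
[378 233   4   2   7] [379.2857 233.4286] [[16.2728 28.4285  9.5   ]]
face height by depth vs model 0.3217266396848894 2527
corners in crop [[686.787  381.1539]
 [123.1718 477.1744]
 [662.9722  39.4434]
 [ 70.7571 140.2345]]
[0.5625 0.1938 0.034 ]
t 1.1 shift [-589.4  544.3  106.8] turn [  0.    0.  -42.8]
```

```bash
python3 -m creep '[[1,-590,544,0,0,0,-42.8],[1,-590,544,0,0,0,-42.8],[1,-590,544,0,0,0,-42.8],[1,-590,544,0,0,0,-42.8],[1,-590,544,0,0,0,-42.8],[1,-590,544,0,0,0,-42.8],[1,-590,544,0,0,0,-42.8],[1,-590,544,0,0,0,-42.8]]'
python3 - <<'E'
from fit import *
Rp=Rz(np.radians(-20.4)); go(np.array([.5625,.1938,.134]),tool(Rp))
E
```

```text
time_s: 1.77
tcp_pos: [0.3988, -0.2437, 0.4051]
ee_rot: [[-0.348, -0.937, 0.001], [-0.937, 0.348, -0.0], [-0.0, -0.001, -1.0]]
wrist_force: [0.3, 0.6, 0.8]
gripper_width: 1.0
gripper_force: 0.0
t 1.77 shift [-467.1   -0.9  107.2] turn [-0.06  0.    0.01]
```

```bash
python3 -m creep '[[1,-467,-1,0,0,0,0],[1,-467,-1,0,0,0,0],[1,-467,-1,0,0,0,0],[1,-467,-1,0,0,0,0],[1,-467,-1,40,0,0,0],[1,-467,-1,90,0,0,0],[1,-467,-1,107,0,0,0],[1,-467,-1,107,0,0,0]]'
python3 - <<'E'
from fit import *
im,d=cap("scene"); np.save("scene_i.npy",im); np.save("scene_d.npy",d)
cv2.imwrite("pics/s2.png",cv2.resize(im[200:340,250:440,::-1],(760,560),interpolation=cv2.INTER_CUBIC))
Rp=Rz(np.radians(-20.4)); go(np.array([.5625,.1938,.034]),tool(Rp))
E
```

```text
time_s: 2.43
tcp_pos: [0.5128, 0.0607, 0.3553]
ee_rot: [[-0.348, -0.938, 0.002], [-0.938, 0.348, 0.001], [-0.001, -0.001, -1.0]]
wrist_force: [0.1, -0.5, 0.3]
gripper_width: 1.002
gripper_force: 0.0
t 2.48 shift [-137.2   -0.7  153.7] turn [0.05 0.03 0.25]
```

View pics/s2.png

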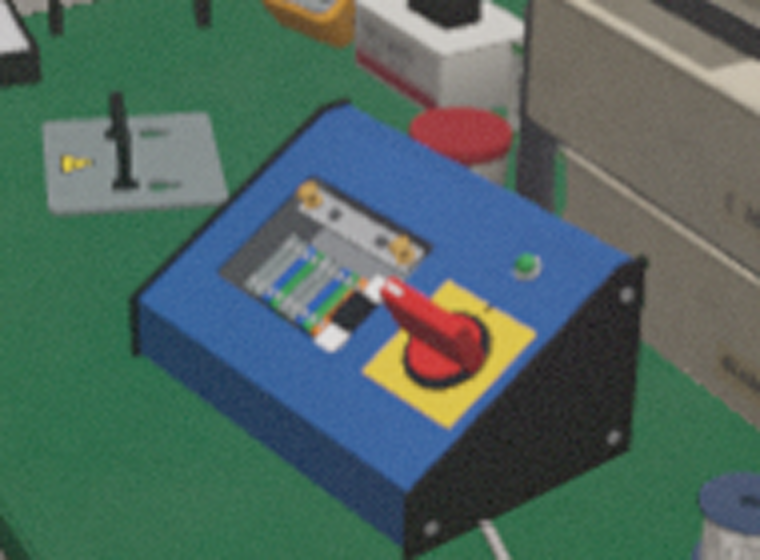

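Scene crop: the studs show at (310,192) and (403,247), the opening's corners at about (313,178), (433,247) and (218,270), and the bar handle stands on the plate at (120,140).

```bash
python3 - <<'E'
from fit import *
f=np.load("face.npz"); p0,R=f["p0"],f["R"]; im=np.load("scene_i.npy"); h=hsv(im)
c=lambda a:np.array(a)/4+[250-.4,200-.4]
L=lambda uv,z:((onplane("scene",uv,p0+R[:,2]*z,R[:,2])-p0)@R*1000)
print("opening TL TR BL",L(c([[313,178],[433,247],[218,270]]),0))
print("face low corners L,R / cheek",L(c([[140,298],[408,490]]),0), "top R",L(c([[635,265]]),0))
m=np.zeros(h.shape[:2],bool); s=(slice(240,270),slice(320,360)); m[s]=((h[...,0]>12)&(h[...,0]<28)&(h[...,1]>90)&(h[...,2]>100))[s]
nc,lab,st,ce=cv2.connectedComponentsWithStats(m.astype(np.uint8))
for k in range(1,nc):
    if st[k,4]>6: print(st[k],ce[k],L([ce[k]],.008))
print("stud nominal proj", (proj("scene",[p0+R@[.03,.04+s*.044,.0085] for s in(1,-1)])-[249.6,199.6])*4)
print("handle crop", (proj("scene",[[.5625,.1938,.041]])-[249.6,199.6])*4)
E
python3 -m creep '[[1,-137,-1,42,0,0,0],[1,-137,-1,70,0,0,0],[1,-137,-1,110,0,0,0],[1,-137,-1,130,0,0,0],[1,-137,-1,154,0,0,0],[1,-137,-1,154,0,0,0],[1,-137,-1,154,0,0,0],[1,-137,-1,154,0,0,0]]'
python3 - <<'E'
from fit import *
Rp=Rz(np.radians(-20.4)); go(np.array([.5625,.1938,.034]),tool(Rp))
E
```

```text
opening TL TR BL [[ 38.7892  94.1604   0.    ]
 [ 39.4018 -19.4183   0.    ]
 [-45.5117  96.3829   0.    ]]
face low corners L,R / cheek [[ -88.8173  128.3847   -0.    ]
 [ -89.0301 -129.0569    0.    ]] top R [[  90.9252 -138.4807   -0.    ]]
[325 246   5   6  22] [326.9545 248.4091] [[24.7745 77.3691  8.    ]]
[347 259   6   7  26] [349.9615 261.9615] [[25.0568 -9.9288  8.    ]]
stud nominal proj [[308.2346 185.0173]
 [400.2437 239.2686]]
handle crop [[120.4512 112.0113]]
time_s: 3.15
tcp_pos: [0.5616, 0.1866, 0.2015]
ee_rot: [[-0.348, -0.938, -0.0], [-0.938, 0.348, -0.001], [0.001, -0.0, -1.0]]
wrist_force: [0.2, -0.3, 0.3]
gripper_width: 1.003
gripper_force: 0.0
t 3.15 shift [-7.1  1.6  3.5] turn [-0.01 -0.04  0.04]
```

```bash
python3 - <<'E'
from fit import *
f=np.load("face.npz"); p0,R=f["p0"],f["R"]
Rp=Rz(np.radians(-20.4)); c=np.array([.570,.191,.004])
print("plate corners proj",(proj("scene",[c+Rp@[a*.065,b*.075,0] for a,b in((-1,1),(1,1),(1,-1),(-1,-1))])-[249.6,199.6])*4)
cc=lambda a:np.array(a)/4+[249.6,199.6]
print("plate world from scene",onplane("scene",cc([[42,123],[210,112],[228,203],[50,212]]),np.array([0,0,.004]),np.array([0,0,1.])).mean(0))
print("opening proj",(proj("scene",[p0+R@[a*.045,.04+b*.06,0] for a,b in((1,1),(1,-1),(-1,1))])-[249.6,199.6])*4)
print("bar ends proj",(proj("scene",[[.570,.191,0]+Rp@[-.008,b*.048,.041] for b in(1,-1)])-[249.6,199.6])*4)
for n in("scene","top"):
    T=K(n)[2]; v=R.T@(T[:3,3]-p0); print(n,"face shift per mm z",v[:2]/v[2])
for t,sc in (((389.41,226.06),(349.96,261.96)),((358.89,231.42),(326.95,248.41))):
    A=[];b=[]
    for n,uv in(("top",t),("scene",sc)):
        p,T=rays(n,[uv]); dd=T[:3,:3]@p[0]; dd/=np.linalg.norm(dd); P=np.eye(3)-np.outer(dd,dd); A.append(P); b.append(P@T[:3,3])
    X=np.linalg.solve(sum(A),sum(b)); print("stud tri",R.T@(X-p0)*1000)
E
```

```text
plate corners proj [[ 42.8121 118.1909]
 [208.3275 108.5069]
 [229.9538 196.4618]
 [ 49.9387 207.7849]]
plate world from scene [0.5666 0.1839 0.004 ]
opening proj [[313.967  167.8966]
 [439.9668 240.8072]
 [215.1416 267.1333]]
bar ends proj [[116.2659  85.2741]
 [124.8989 140.2726]]
scene face shift per mm z [-0.3293 -0.9241]
top face shift per mm z [0.5574 0.1225]
stud tri [28.4564 -3.3605  0.035 ]
stud tri [28.0563 85.0584 -0.1021]
```

```bash
python3 -m creep '[[1,-7,1.5,3.5,0,0,0],[1,-7,1.5,3.5,0,0,0],[1,-7,1.5,3.5,0,0,0],[-1,-7,1.5,3.5,0,0,0],[-1,-7,1.5,3.5,0,0,0],[-1,-7,1.5,3.5,0,0,0],[-1,-7,1.5,3.5,0,0,0],[-1,-7,1.5,3.5,0,0,0]]'
```

```text
time_s: 3.82
tcp_pos: [0.5623, 0.1936, 0.1978]
ee_rot: [[-0.349, -0.937, 0.0], [-0.937, 0.349, 0.0], [-0.0, -0.0, -1.0]]
wrist_force: [0.1, 0.6, -1.0]
gripper_width: 0.701
gripper_force: 0.0
```

```bash
python3 -m creep '[[-1,0,0,0,0,0,0],[-1,0,0,0,0,0,0],[-1,0,0,0,0,0,0],[-1,0,0,0,0,0,0],[-1,0,0,0,0,0,0],[-1,0,0,0,0,0,0],[-1,0,0,0,0,0,0],[-1,0,0,0,0,0,0]]'
```

```text
time_s: 4.48
tcp_pos: [0.5621, 0.1938, 0.1976]
ee_rot: [[-0.349, -0.937, -0.001], [-0.937, 0.349, -0.0], [0.0, 0.001, -1.0]]
wrist_force: [-0.6, 0.8, -0.6]
gripper_width: 0.109
gripper_force: 30.0
```

```bash
cat > tgt.py <<'E'
from fit import *
f=np.load("face.npz"); p0,R=f["p0"],f["R"]
def cover(x,y,z): go(p0+R@np.array([x-8,y,z+33.6])/1000,tool(R))
def where():
    s=r.sense(); E=np.array(s["ee_rot"]); P=np.array(s["tcp_pos"])+E[:,2]*.164
    print("cover in face",np.round(R.T@(P-p0)*1000-[-8,0,33.6],1),"F face",np.round(R.T@np.array(s["wrist_force"]),1),"M face",np.round(R.T@np.array(s["moment"]),2),"w",round(s["gripper_width"],3),"gf",s["gripper_force"])
    print("rot err deg",np.round(Ro.from_matrix(tool(R).T@E).as_rotvec(degrees=True),2))
E
python3 -m creep '[[-1,0,0,-30,0,0,0],[-1,0,0,-70,0,0,0],[-1,0,0,-110,0,0,0],[-1,0,0,-150,0,0,0],[-1,0,0,-180,0,0,0],[-1,0,0,-180,0,0,0]]'
python3 -c "
from tgt import *
cover(13,40.7,60); where()"
```

```text
time_s: 4.98
tcp_pos: [0.5634, 0.1941, 0.3852]
ee_rot: [[-0.347, -0.938, 0.013], [-0.938, 0.348, 0.006], [-0.01, -0.01, -1.0]]
wrist_force: [1.3, 0.6, -1.8]
gripper_width: 0.109
gripper_force: 30.0
t 4.98 shift [377.1   5.7  68.8] turn [ 28.61  -7.38 -29.19]
cover in face [134.9 365.5  48.1] F face [ 0.3  0.4 -2.3] M face [ 0.13 -0.25 -0.04] w 0.109 gf 29.999271584674716
rot err deg [-28.61   7.38  29.19]
```

```bash
python3 -m creep '[[-1,370,6,0,28.6,-7.4,-29.2],[-1,370,6,0,28.6,-7.4,-29.2],[-1,370,6,0,28.6,-7.4,-29.2],[-1,370,6,0,28.6,-7.4,-29.2],[-1,370,6,0,28.6,-7.4,-29.2],[-1,370,6,0,28.6,-7.4,-29.2],[-1,370,6,0,28.6,-7.4,-29.2],[-1,370,6,0,28.6,-7.4,-29.2]]'
python3 -c "
from tgt import *
cover(13,40.7,60); where()"
```

```text
time_s: 5.65
tcp_pos: [0.4397, -0.114, 0.3757]
ee_rot: [[0.165, -0.863, 0.478], [-0.986, -0.146, 0.078], [0.003, -0.484, -0.875]]
wrist_force: [0.5, -1.0, -3.5]
gripper_width: 0.112
gripper_force: 30.0
t 5.65 shift [40.4 47.1 46.2] turn [ 1.04 -0.11  0.12]
cover in face [ 57.8  80.9 105.3] F face [-1.5 -1.  -3.2] M face [-0.25  1.55 -0.01] w 0.112 gf 30.01180563122034
rot err deg [-1.04  0.11 -0.12]
```

```bash
python3 -m creep '[[-1,40.4,45,15,1,0,0],[-1,40.4,45,45,1,0,0],[-1,40.4,45,70,1,0,0],[-1,40.4,45,82,1,0,0],[-1,40.4,45,82,1,0,0],[-1,40.4,45,82,1,0,0]]'
python3 - <<'E'
from tgt import *
im,d=cap("scene"); cv2.imwrite("pics/s3.png",cv2.resize(im[200:340,250:440,::-1],(760,560),interpolation=cv2.INTER_CUBIC))
im,d=cap("top"); cv2.imwrite("pics/t3.png",cv2.resize(im[185:285,320:450,::-1],(780,600),interpolation=cv2.INTER_CUBIC))
cover(13,40.7,14); where()
E
```

```text
time_s: 6.15
tcp_pos: [0.4495, -0.1529, 0.2828]
ee_rot: [[0.163, -0.855, 0.493], [-0.987, -0.143, 0.079], [0.002, -0.499, -0.866]]
wrist_force: [0.4, 0.2, -3.9]
gripper_width: 0.111
gripper_force: 30.0
t 6.25 shift [ 0.7  5.3 10.6] turn [-0.21 -0.19  0.1 ]
cover in face [18.9 40.9 24.6] F face [-1.5  0.3 -1.6] M face [ 0.02  1.57 -0.05] w 0.111 gf 30.004163486883044
rot err deg [ 0.21  0.19 -0.1 ]
```

View pics/s3.png

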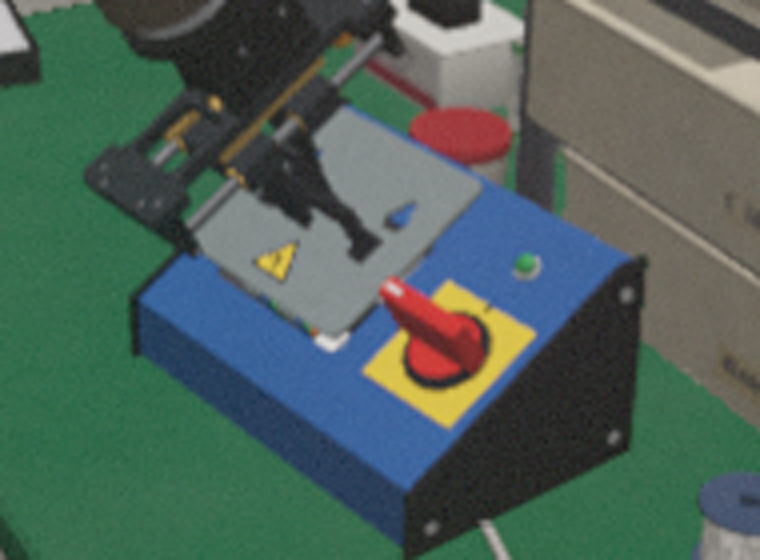

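View pics/t3.png

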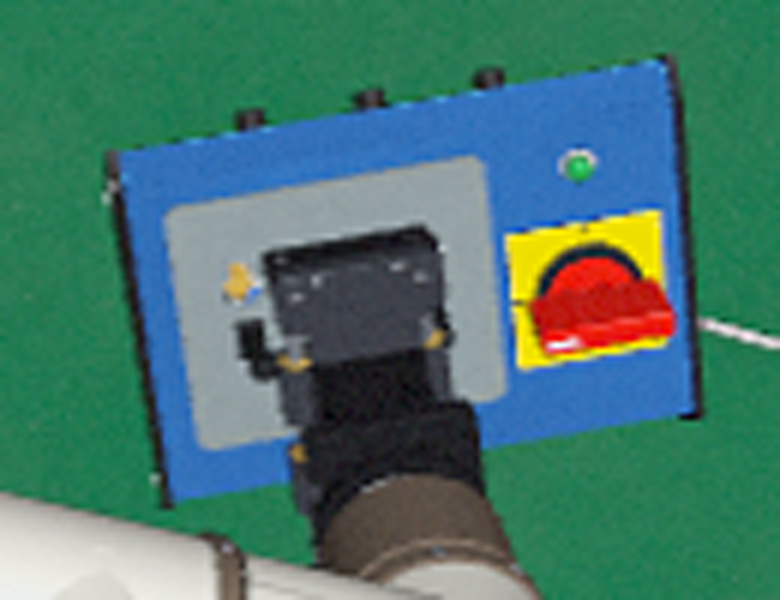

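Scene: the cover is held above the opening, parallel to the face. Top: its corners are near (165,210), (485,157), (505,395) and (205,450), and the brass head shows through the left keyhole at (238,282). I measure the plate's offset from the studs in this one view.

```bash
python3 - <<'E'
from tgt import *
im,d=cap("top"); h=hsv(im)
L=lambda uv,z:((onplane("top",uv,p0+R[:,2]*z,R[:,2])-p0)@R*1000)
cr=np.array([[165,210],[485,157],[505,395],[203,450]])/6+[319.6,184.6]
print("plate corners",L(cr,.0286),L(cr,.0286).mean(0))
g=np.zeros(h.shape[:2],np.uint8); s=(slice(205,265),slice(342,408)); g[s]=((h[...,1]<50)&(h[...,2]>80))[s]
u=np.argwhere(g)[:,::-1]; q=L(u,.0286)
for nm,(i,sg,o) in {"top":(0,1,1),"right":(1,-1,0),"left":(1,1,0)}.items():
    print(nm, sg*np.percentile(sg*q[:,i],99.3))
m=np.zeros(h.shape[:2],bool); s=(slice(222,240),slice(352,366)); m[s]=((h[...,0]>12)&(h[...,0]<28)&(h[...,1]>100)&(h[...,2]>120))[s]
c=np.argwhere(m).mean(0)[::-1]; print("brass",c,m.sum(),L([c],.0095)); where()
E
```

```text
plate corners [[ 86.8395 114.2574  28.6   ]
 [ 86.0878 -35.3478  28.6   ]
 [-41.6343 -33.6211  28.6   ]
 [-43.6079 113.2963  28.6   ]] [21.9213 39.6462 28.6   ]
top 87.561769011075
right -32.97583962547562
left 113.58348667330192
brass [359.2667 231.8   ] 15 [[32.3655 84.3945  9.5   ]]
cover in face [19.3 40.9 24.9] F face [-1.9  0.6 -2.2] M face [ 0.1   1.65 -0.02] w 0.113 gf 30.004357527941465
rot err deg [ 0.27  0.19 -0.11]
```

```bash
python3 -m creep '[[-1,-1,5.5,5,0,0,0],[-1,-1,5.5,10,0,0,0],[-1,-1,5.5,13,0,0,0],[-1,-1,5.5,13,0,0,0],[-1,-1,5.5,13,0,0,0],[-1,-1,5.5,13,0,0,0]]'
python3 -c "
from tgt import *
where()"
```

```text
time_s: 6.8
tcp_pos: [0.4518, -0.1516, 0.2703]
ee_rot: [[0.164, -0.852, 0.497], [-0.987, -0.143, 0.079], [0.004, -0.503, -0.864]]
wrist_force: [1.0, -1.3, -3.4]
gripper_width: 0.109
gripper_force: 30.0
cover in face [13.7 41.6 11.1] F face [-1.  -1.4 -3.3] M face [ 0.04  1.6  -0.02] w 0.109 gf 30.004950491711497
rot err deg [ 0.23  0.2  -0.07]
```

```bash
python3 -m creep '[[-1,-0.3,0,1,0,0,0],[-1,-0.3,0,2,0,0,0],[-1,-0.3,0,3,0,0,0],[-1,-0.3,0,3.5,0,0,0],[-1,-0.3,0,3.5,0,0,0]]'
python3 -c "
from tgt import *
where()"
```

```text
time_s: 7.22
tcp_pos: [0.4533, -0.151, 0.267]
ee_rot: [[0.163, -0.853, 0.496], [-0.987, -0.143, 0.079], [0.003, -0.503, -0.864]]
wrist_force: [-0.7, 0.1, -3.2]
gripper_width: 0.109
gripper_force: 30.0
cover in face [13.3 41.9  7.5] F face [-2.2  0.2 -2.4] M face [ 0.04  1.8  -0.01] w 0.109 gf 30.015228716656566
rot err deg [ 0.18  0.19 -0.05]
```

```bash
python3 -m creep '[[-1,0,0,1,0,0,0],[-1,0,0,2,0,0,0],[-1,0,0,3,0,0,0],[-1,0,0,4,0,0,0],[-1,0,0,4,0,0,0]]'
python3 -c "
from tgt import *
where()"
```

```text
time_s: 7.63
tcp_pos: [0.4556, -0.1507, 0.2637]
ee_rot: [[0.163, -0.852, 0.497], [-0.987, -0.143, 0.079], [0.004, -0.504, -0.864]]
wrist_force: [-0.4, 0.4, -2.9]
gripper_width: 0.111
gripper_force: 30.0
cover in face [13.8 41.8  3.4] F face [-1.8  0.5 -2.3] M face [-0.03  1.63 -0.02] w 0.111 gf 30.004967339336872
rot err deg [ 0.23  0.21 -0.07]
```

```bash
python3 -m creep '[[-1,0,0,1,0,0,0],[-1,0,0,2,0,0,0],[-1,0,0,3,0,0,0],[-1,0,0,3,0,0,0]]'
python3 -c "
from tgt import *
where()"
```

```text
time_s: 7.97
tcp_pos: [0.4564, -0.1505, 0.2621]
ee_rot: [[0.164, -0.852, 0.498], [-0.986, -0.143, 0.079], [0.004, -0.504, -0.864]]
wrist_force: [-6.0, 1.0, 5.8]
gripper_width: 0.117
gripper_force: 30.0
cover in face [13.8 41.9  1.7] F face [-2.1  2.   7.8] M face [0.44 1.88 0.  ] w 0.117 gf 29.979314720258117
rot err deg [ 0.27  0.19 -0.08]
```

```bash
python3 -m creep '[[-1,0,0,-0.6,-0.2,-0.2,0],[-1,0,1,-0.6,-0.2,-0.2,0],[-1,0,2,-0.6,-0.2,-0.2,0],[-1,0,3.5,-0.6,-0.2,-0.2,0],[-1,0,5,-0.6,-0.2,-0.2,0],[-1,0,5,-0.6,-0.2,-0.2,0]]'
python3 -c "
from tgt import *
where()"
```

```text
time_s: 8.47
tcp_pos: [0.4533, -0.1514, 0.2603]
ee_rot: [[0.165, -0.852, 0.497], [-0.986, -0.144, 0.081], [0.002, -0.504, -0.864]]
wrist_force: [0.4, 1.1, 5.8]
gripper_width: 0.111
gripper_force: 30.0
cover in face [10.1 41.8  1.7] F face [3.4 1.  4.8] M face [-0.04  0.43 -0.  ] w 0.111 gf 29.97965960763395
rot err deg [ 0.27  0.09 -0.11]
```

```bash
python3 -m creep '[[-1,0,1,-0.4,0,0,0],[-1,0,2,-0.4,0,0,0],[-1,0,3,-0.4,0,0,0],[-1,0,4,-0.4,0,0,0],[-1,0,4,-0.4,0,0,0]]'
python3 -c "
from tgt import *
where()"
```

```text
time_s: 8.88
tcp_pos: [0.4487, -0.1519, 0.2577]
ee_rot: [[0.165, -0.854, 0.494], [-0.986, -0.143, 0.082], [0.001, -0.501, -0.865]]
wrist_force: [0.1, -0.5, 4.2]
gripper_width: 0.109
gripper_force: 30.0
cover in face [ 4.3 42.2  1.7] F face [ 2.1 -0.5  3.6] M face [-0.27  0.59 -0.01] w 0.109 gf 29.993048831820488
rot err deg [ 0.06  0.03 -0.06]
```

```bash
python3 -m creep '[[-1,0,1.5,0,0,0,0],[-1,0,3,0,0,0,0],[-1,0,4,0,0,0,0],[-1,0,5,0,0,0,0],[-1,0,5,0,0,0,0]]'
python3 -c "
from tgt import *
where()"
```

```text
time_s: 9.3
tcp_pos: [0.4444, -0.1526, 0.2551]
ee_rot: [[0.165, -0.854, 0.494], [-0.986, -0.143, 0.082], [0.001, -0.501, -0.866]]
wrist_force: [0.1, -0.4, 3.9]
gripper_width: 0.106
gripper_force: 30.0
cover in face [-0.9 42.3  1.7] F face [ 2.  -0.4  3.4] M face [-0.18  0.53  0.02] w 0.106 gf 29.99540121294558
rot err deg [ 0.04  0.02 -0.06]
```

```bash
python3 -m creep '[[-1,0,1,0,0,0,0],[-1,0,2,0,0,0,0],[-1,0,3,0,0,0,0],[-1,0,3,0,0,0,0]]'
python3 -c "
from tgt import *
where()"
```

```text
time_s: 9.63
tcp_pos: [0.4425, -0.1529, 0.254]
ee_rot: [[0.165, -0.853, 0.496], [-0.986, -0.143, 0.082], [0.001, -0.502, -0.865]]
wrist_force: [0.7, 0.3, 5.5]
gripper_width: 0.113
gripper_force: 30.0
cover in face [-2.8 42.3  1.7] F face [3.4 0.2 4.4] M face [ 0.11 -0.05 -0.04] w 0.113 gf 29.984850380569696
rot err deg [ 0.15  0.04 -0.08]
```

```bash
python3 -m creep '[[-1,0,1,0,0,0,0],[-1,0,2,0,0,0,0],[-1,0,2,0,0,0,0]]'
python3 -c "
from tgt import *
where()"
```

```text
time_s: 9.88
tcp_pos: [0.4419, -0.153, 0.2537]
ee_rot: [[0.165, -0.851, 0.498], [-0.986, -0.144, 0.082], [0.002, -0.505, -0.863]]
wrist_force: [4.3, 2.9, 4.0]
gripper_width: 0.111
gripper_force: 30.0
cover in face [-2.9 42.2  1.8] F face [6.1 2.2 1.1] M face [ 0.49 -0.8   0.01] w 0.111 gf 29.978807670995593
rot err deg [ 0.32  0.07 -0.13]
```

```bash
python3 -m creep '[[-0.3,0,-2,-0.3,0,0,0],[-0.3,0,-2,-0.3,0,0,0],[-0.3,0,-2,-0.3,0,0,0],[-0.3,0,-2,-0.3,0,0,0],[-0.3,0,-2,-0.3,0,0,0],[-0.3,0,-2,-40,0,0,0],[-0.3,0,-2,-80,0,0,0],[-0.3,0,-2,-110,0,0,0]]'
python3 -c "
from tgt import *
where()"
```

```text
time_s: 10.55
tcp_pos: [0.3865, -0.1622, 0.3492]
ee_rot: [[0.165, -0.856, 0.491], [-0.986, -0.144, 0.082], [0.001, -0.497, -0.868]]
wrist_force: [0.4, -1.1, 0.7]
gripper_width: 0.346
gripper_force: 0.0
cover in face [ -5.3  42.4 112.6] F face [ 0.5 -1.2  0.4] M face [ 0.04  0.98 -0.05] w 0.346 gf 0.0
rot err deg [-0.18  0.   -0.08]
```

```bash
python3 - <<'E'
from tgt import *
im,d=cap("scene"); a=cv2.resize(im[210:330,270:420,::-1],(750,600),interpolation=cv2.INTER_CUBIC)
cv2.imwrite("pics/s4.png",a)
c=(proj("scene",[p0+R@[a*.065-0.0,.042+b*.075,.004] for a,b in((1,1),(1,-1),(-1,-1),(-1,1))])-[269.6,209.6])*5; print("expected plate corners home",c)
h=hsv(im); m=(((h[...,0]<6)|(h[...,0]>174))&(h[...,1]>150)); m[:240]=0;m[:,:325]=0;m[:,385:]=0;m[310:]=0
X=cloud("scene",d,m&(d>0)); L=(X-p0)@R*1000; L=L[L[:,2]>20]; print("red bar in face (scene)",L.mean(0),L.min(0),L.max(0))
go(p0+R@np.array([-8,-83,90])/1000,tool(R))
E
```

```text
expected plate corners home [[295.4705 116.1196]
 [493.6475 226.9412]
 [305.6336 422.8583]
 [117.7615 293.5993]]
red bar in face (scene) [-12.8565 -98.4777  42.3974] [ -18.1851 -119.6943   21.4313] [ -4.1043 -58.1617  51.5271]
t 10.6 shift [125.   -2.4  61.5] turn [-0.4  -0.16  0.2 ]
```

View pics/s4.png

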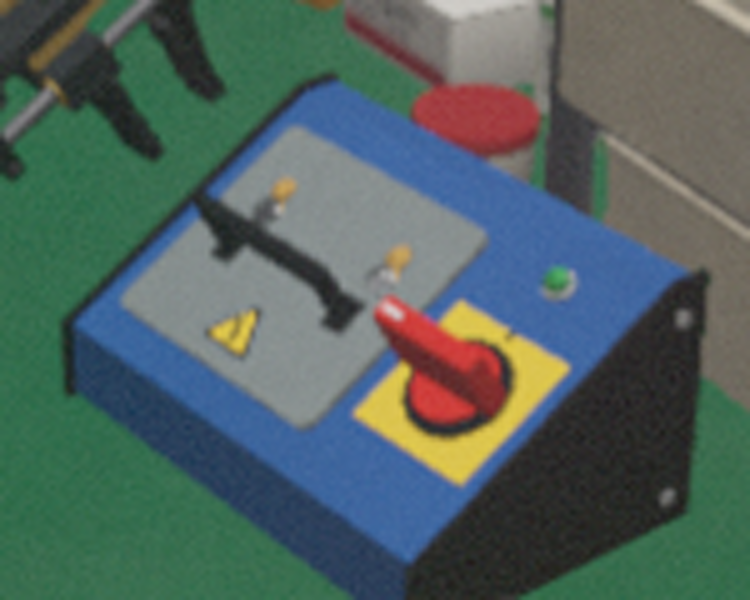

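Scene: the cover lies flat, with both brass heads in the narrow slot ends at (283,190) and (398,258), and the isolator bar is still level at about (440,345). Next I move over to the isolator.

```bash
python3 -m creep '[[0.1,42,0,0,0,0,0],[0.1,84,0,0,0,0,0],[0.1,126,-0.5,0,0,0,0],[0.1,126,-0.5,30,0,0,0],[0.1,126,-0.5,50,0,0,0],[0.1,126,-0.5,60,0,0,0],[0.1,126,-0.5,60,0,0,0],[0.1,126,-0.5,60,0,0,0]]'
python3 - <<'E'
from tgt import *
where(); go(p0+R@np.array([-10,-83.5,38])/1000,tool(R))
im,d=cap("top"); cv2.imwrite("pics/t5.png",cv2.resize(im[185:285,320:450,::-1],(780,600),interpolation=cv2.INTER_CUBIC))
E
```

```text
time_s: 11.27
tcp_pos: [0.4384, -0.2809, 0.2967]
ee_rot: [[0.166, -0.855, 0.492], [-0.986, -0.144, 0.083], [-0.0, -0.499, -0.867]]
wrist_force: [-0.0, 0.2, -0.2]
gripper_width: 0.55
gripper_force: 0.0
cover in face [ -3.8 -83.   51.3] F face [-0.1  0.2 -0.2] M face [ 0.    1.13 -0.03] w 0.55 gf 0.0
rot err deg [-0.07 -0.06 -0.1 ]
t 11.27 shift [ 0.3 -1.7 46.9] turn [0.07 0.06 0.1 ]
```

View pics/t5.png

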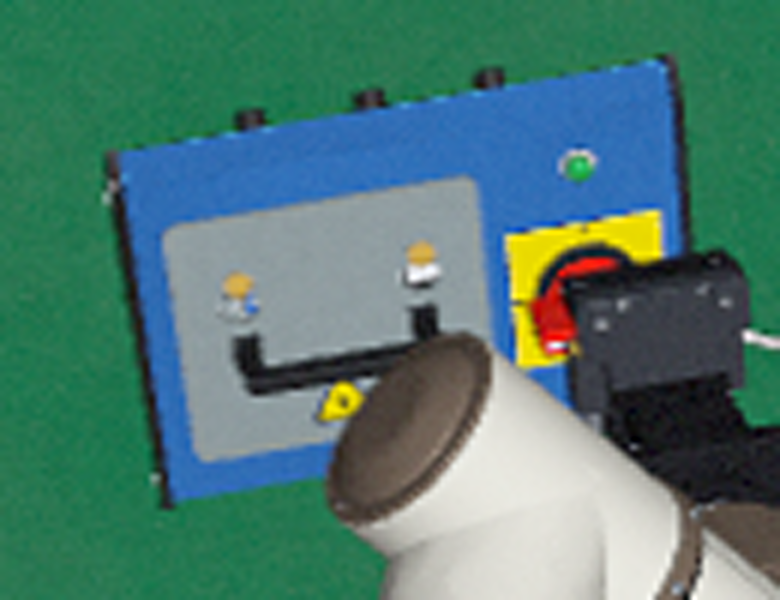

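Top: the cover is home and the gripper stands over the isolator bar at about (640,310). I descend and grip.

```bash
python3 -m creep '[[0.1,0,-1,12,0,0,0],[0.1,0,-1,24,0,0,0],[0.1,0,-1,36,0,0,0],[0.1,0,-1,46,0,0,0],[0.1,0,-1,46,0,0,0]]'
python3 -m creep '[[-1,0,0,0,0,0,0],[-1,0,0,0,0,0,0],[-1,0,0,0,0,0,0],[-1,0,0,0,0,0,0],[-1,0,0,0,0,0,0],[-1,0,0,0,0,0,0],[-1,0,0,0,0,0,0],[-1,0,0,0,0,0,0]]'
python3 -c "
from tgt import *
where()"
```

```text
time_s: 11.73
tcp_pos: [0.4624, -0.2768, 0.2553]
ee_rot: [[0.166, -0.856, 0.49], [-0.986, -0.143, 0.084], [-0.002, -0.497, -0.868]]
wrist_force: [0.6, -0.7, -0.1]
gripper_width: 0.547
gripper_force: 0.0
time_s: 12.4
tcp_pos: [0.4617, -0.2775, 0.258]
ee_rot: [[0.165, -0.854, 0.493], [-0.986, -0.143, 0.082], [0.001, -0.5, -0.866]]
wrist_force: [-1.4, -0.7, 2.1]
gripper_width: 0.155
gripper_force: 30.0
cover in face [ -2.5 -83.7   6. ] F face [-0.3 -0.4  2.6] M face [0.03 1.33 0.01] w 0.155 gf 30.00027489848435
rot err deg [ 0.01  0.01 -0.07]
```

```bash
python3 -c "
from station import r
print(r.sense()['joints'])"
python3 -m creep '[[-1,0,0,0,0,0,6],[-1,0,0,0,0,0,12],[-1,0,0,0,0,0,18],[-1,0,0,0,0,0,24],[-1,0,0,0,0,0,30],[-1,0,0,0,0,0,30]]'
python3 -c "
from tgt import *
where(); print(r.sense()['joints'])"
```

```text
[-19.51341724  20.01464567 -18.33853137 -30.71882244 -28.28988197
  53.29615536]
time_s: 12.9
tcp_pos: [0.4617, -0.2775, 0.258]
ee_rot: [[-0.285, -0.822, 0.493], [-0.925, 0.37, 0.082], [-0.25, -0.433, -0.866]]
wrist_force: [-4.0, 0.2, 2.2]
gripper_width: 0.159
gripper_force: 30.0
cover in face [ -2.5 -83.7   6. ] F face [-2.2  0.9  3.9] M face [0.06 1.43 0.07] w 0.159 gf 30.002580187283456
rot err deg [ 0.01  0.   30.01]
[-19.5136  20.0142 -18.3418 -30.7134 -28.2937  23.2068]
```

Turning freely with small forces, so I continue to 90°.

```bash
python3 -m creep '[[-1,0,0,0,0,0,7],[-1,0,0,0,0,0,14],[-1,0,0,0,0,0,21],[-1,0,0,0,0,0,28],[-1,0,0,0,0,0,35],[-1,0,0,0,0,0,42],[-1,0,0,0,0,0,48],[-1,0,0,0,0,0,54]]'
python3 -m creep '[[-1,0,0,0,0,0,3],[-1,0,0,0,0,0,6],[-1,0,0,0,0,0,6]]'
python3 -c "
from tgt import *
where()"
```

```text
time_s: 13.57
tcp_pos: [0.4616, -0.2774, 0.258]
ee_rot: [[-0.833, -0.251, 0.493], [-0.243, 0.967, 0.082], [-0.497, -0.051, -0.866]]
wrist_force: [-2.9, 0.4, 3.4]
gripper_width: 0.16
gripper_force: 30.0
time_s: 13.82
tcp_pos: [0.4616, -0.2774, 0.258]
ee_rot: [[-0.854, -0.167, 0.493], [-0.145, 0.986, 0.082], [-0.5, -0.001, -0.866]]
wrist_force: [-3.1, 0.2, 4.1]
gripper_width: 0.16
gripper_force: 30.0
cover in face [ -2.6 -83.5   5.9] F face [-0.5  0.7  5.1] M face [ 0.19  1.41 -0.08] w 0.16 gf 30.002092039212584
rot err deg [-0.01 -0.01 89.85]
```

```bash
python3 -m creep '[[-0.4,0,0,0,0,0,0],[-0.4,0,0,0,0,0,0],[-0.4,0,0,0,0,0,0],[-0.4,0,0,0,0,0,0],[-0.4,0,0,-20,0,0,0],[-0.4,0,0,-60,0,0,0],[-0.4,0,0,-100,0,0,0],[-0.4,0,0,-130,0,0,0]]'
python3 -m creep '[[-0.4,0,0,-40,0,0,0],[-0.4,0,0,-60,0,0,0],[-0.4,0,0,-60,0,0,0],[-0.4,0,0,-60,0,0,0],[-0.4,0,0,-60,0,0,0]]'
python3 - <<'E'
from tgt import *
where()
im,d=cap("scene"); cv2.imwrite("pics/s6.png",cv2.resize(im[200:350,240:440,::-1],(760,570),interpolation=cv2.INTER_CUBIC))
E
```

```text
time_s: 14.48
tcp_pos: [0.397, -0.2882, 0.3726]
ee_rot: [[-0.853, -0.166, 0.494], [-0.145, 0.986, 0.081], [-0.501, -0.003, -0.865]]
wrist_force: [-0.2, -0.8, 0.5]
gripper_width: 0.298
gripper_force: 0.0
time_s: 14.9
tcp_pos: [0.3682, -0.2927, 0.4214]
ee_rot: [[-0.854, -0.165, 0.493], [-0.143, 0.986, 0.083], [-0.499, 0.001, -0.866]]
wrist_force: [0.8, -0.4, -0.7]
gripper_width: 0.298
gripper_force: 0.0
cover in face [ -3.  -83.1 194.8] F face [ 0.3 -0.5 -0.9] M face [-0.02  1.   -0.03] w 0.298 gf 0.0
rot err deg [-0.08 -0.02 89.96]
```

View pics/s6.png

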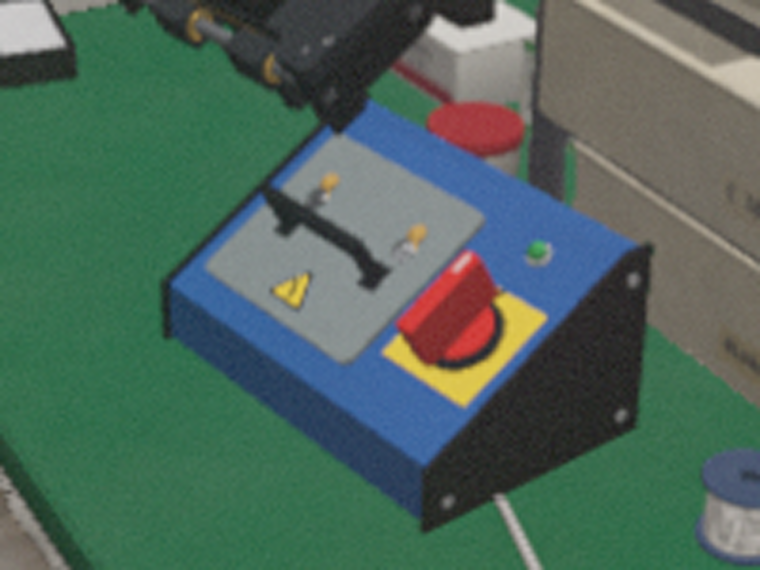

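The picture shows the isolator bar pointing up the slope at about (450,305). The cover is home on both studs, at (330,183) and (415,235), and the gripper is clear.

```bash
python3 -c "
from station import r
print(r.finish_job())"
```

```text
the job is handed in; nothing more can be done
None
```

The cover is hung and slid down to its stop on both studs, the isolator is turned to on and released, and the job was handed in after about 15 s on the robot's clock; the last picture shows all this, but no verdict came back.

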